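# Set up a film press on the laboratory turntable

### The arm

A 6-joint arm with a two-finger parallel gripper is mounted at the origin on the work surface. World frame = base frame: x ahead of the robot, y to its left, z up, the work surface at z = 0. Lengths are in mm, angles in rad, forces in N, time in s.
With the tool pointing down it reaches from about 300 to 775 mm from the base axis. Payload 14.6 kg.
Tool frame: the origin (TCP) lies midway between the tips of the shut fingers; the grasp point (between the pads) lies 19 mm behind it; z points along the fingers, y is the line along which they close (so a half turn about z gives the same grasp; the last joint's range is limited). The gripper opens to 94 mm and grips with 3 to 60 N. Pads are 16 mm wide; open, the fingers measure 119 mm over their backs; the gripper's body (75 mm by 177 mm) begins 78 mm behind the grasp point.
Start: joints at [-1.397, 0.3, 1.521, -0, 1.321, -0.067], TCP at [131.157, -534.123, 205.446] pointing down, gripper open.
Joint ranges: [-3.03, 3.03], [-0.79, 2.21], [0.23, 2.52], [-1.04, 4.18], [0, 3.07], [-2.55, 2.55]. Speed limits (rad/s): [2.22, 2.22, 2.57, 3.14, 3.14, 3.14].

### API

Orientations are given as [roll, pitch, yaw] about the fixed x, y, z axes, in that order (R = Rz(yaw) Ry(pitch) Rx(roll)).
In Python, from cell import manip gives the robot as it stands.
- The arm moves only by the shell command python3 -m creep 'ROWS' [OPENING] [FORCE]. ROWS is text: rows parted by semicolons, each of 6 numbers parted by spaces: the shift along the tool's x, y, z normalised to -1 to 1, where 1 is 4 cm, then the turn, a rotation vector about the tool's x, y, z normalised to -1 to 1, where 1 is pi rad. In form: dx dy dz ax ay az; .... A call has 1 to 20 rows; each row shifts and turns the commanded pose from where the row before left it, along the tool's axes as they then stand; what a row does not reach is not made up. A row lasts 1/8 s, in which the tool goes at most 62.5 mm and 10.7 degrees, less where a joint would pass 70% of its speed; a pose out of reach is approached as far as the arm can. A call with a number of a shift or a turn outside -1 to 1 is refused whole. A call with a gripper value outside its range is refused whole. OPENING is the closure, from 0 (fully open) to 1 (shut), set as the call begins (- or left out, the last holds). The fingers move at their own pace and stop on an object; FORCE is the grip in N (left out, the last holds). Time passes only in rows, so rows that do not move let the fingers close. It gives the time, the measured TCP pose, the force, the opening and the grip force at its end, in the units of the state.
- manip.read_state(): the state, without advancing time (a new reading comes with each control period).
- manip.camera(name): name is "side" or "top" or "wrist"; returns a dict with "color" (480x640x3 uint8, red, green, blue), "range_z" (480x640 float32, mm along the optical axis (not along the pixel's ray), 0 where there is no reading), "camera_matrix" (3x3 intrinsics, pixels), "T" (4x4, takes a point from camera to world coordinates). Camera axes: x right, y down, z forward; pixel columns grow to the right and rows downward; lengths in mm; the calibration is good to about 2 mm. A picture is of the moment at which its call begins.
- manip.sign_off(): hands the job in; it is judged then, once.
The state is a dict: "clock": time; "joints": joint angles; "qd": joint speeds; "effort": joint torques, N m; "eef_pos": TCP position; "eef_rot": TCP orientation; "wrist_force": force on the tool from outside, world axes, zero at the start; "moment": the same for the moment, N m; "finger_gap": finger opening in mm; "finger_force": force on a finger pad.
Only numpy, scipy, OpenCV 4.12 (cv2) and the standard library are available. Lean on these libraries where they do the work, as an engineer would, in place of code of your own. Each camera call takes 0.05 s, during which the arm holds its last target. There are 200 camera calls.

### The job

Set up the film press on the turntable: lay the oblong base plate in the outline marked there, lined up with it, then on its middle the square cover plate, and then the three disc weights, centred one on another, large, medium and small. Set each down gently without dropping it or pressing hard, do not turn the turntable, and do not disturb the jar and the two vials standing among the things. Leave the stack standing by itself.

Things in the scene. Friction and masses are not known exactly. Their poses are not given: they have to be found in the camera images.
- base_plate: dark steel base plate, an oblong 110 mm long (x) by 66 mm wide (y) by 10 mm thick, about 0.5 kg, a small dark dot near each corner. Loose, lying flat on the bench at any yaw. Origin: centre of its underside; z up.
- cover_plate: bright steel cover plate, a square 60 mm (x) by 60 mm (y) by 8 mm thick, about 0.22 kg, a small dark dot near each corner. Loose, lying flat on the bench at any yaw; its yaw in the stack does not matter. Origin: centre of its underside; z up.
- large_weight: plain flat steel disc weight with a thin groove round its middle, 58 mm across and 24 mm high, about 0.48 kg; the widest of the three discs. Loose, lying flat on the bench at the start. Origin: centre of its underside; z up.
- medium_weight: plain flat steel disc weight with a thin groove round its middle, 44 mm across and 22 mm high, about 0.26 kg; the middle one of the three discs. Loose, lying flat on the bench at the start. Origin: centre of its underside; z up.
- small_weight: plain flat steel disc weight with a thin groove round its middle, 30 mm across and 22 mm high, about 0.12 kg; the narrowest of the three discs. Loose, lying flat on the bench at the start. Origin: centre of its underside; z up.
- seat: the place for the base plate: a thin flat black rectangular outline (118 x 74 mm inside, lines 4 mm wide) on the turntable. Origin: its centre, on the turntable's top, 30 mm above the bench; x along its long side, y away from the turntable's axis (which is at y = -55 mm here), z up. A half turn of the plate makes no difference. It turns with the turntable.
- turntable: the turntable: an aluminium disc 250 mm across, its top 30 mm above the bench, on a narrower fixed black foot. It turns freely either way about the upright axis through its centre at a light sideways touch (0.015 Nm); at the start it stands at any angle. Origin: on the axis, at bench height; z up.
- jar: bystander: squat amber jar with a white lid, 50 mm across and 70 mm high, loose and upright among the things. Origin: centre of its underside.
- amber_vial: bystander: slim amber vial with a black cap, 24 mm across and 65 mm high, loose and upright among the things. Origin: centre of its underside.
- yellow_vial: bystander: slim yellow vial with a white cap, 24 mm across and 65 mm high, loose and upright among the things. Origin: centre of its underside.
Mind the look-alikes: they are no part of the job. What is shaped like the medium_weight but blue is not meant.

How it is judged (in metres and radians):
On the way, in this order (a step that is already met when the one before it is completed fails the run):
1. the base plate lies in the outline on the turntable (horizontal distance between base_plate and seat below 0.01 m and z of base_plate in the frame of seat between -0.003 and 0.003 m and angle between base_plate's own z axis and vertical below 0.06 rad and angle between the x axis of base_plate and the x axis of seat, either way round below 0.17 rad), for 0.2 s.
2. the cover plate lies on the middle of the base plate (horizontal distance between cover_plate and base_plate below 0.01 m and z of cover_plate in the frame of base_plate between 0.007 and 0.013 m and angle between cover_plate's own z axis and vertical below 0.06 rad), for 0.2 s.
3. the large weight stands on the cover plate (horizontal distance between large_weight and cover_plate below 0.01 m and z of large_weight in the frame of cover_plate between 0.005 and 0.011 m and angle between large_weight's own z axis and vertical below 0.06 rad), for 0.2 s.
4. the medium weight stands on the large one (horizontal distance between medium_weight and large_weight below 0.01 m and z of medium_weight in the frame of large_weight between 0.021 and 0.027 m and angle between medium_weight's own z axis and vertical below 0.06 rad), for 0.2 s.
5. the small weight stands on the medium one (horizontal distance between small_weight and medium_weight below 0.01 m and z of small_weight in the frame of medium_weight between 0.019 and 0.025 m and angle between small_weight's own z axis and vertical below 0.06 rad), for 0.2 s.
At the end, for the whole second after the job is handed in: Base plate in the outline (centre within 10 mm, angle within 0.17 rad), then cover plate, large, medium and small weight, each within 10 mm of the centre of the thing beneath and resting on it (height within 3 mm, tilt under 0.06 rad); all five and the turntable at rest (all of step 1 and all of step 2 and all of step 3 and all of step 4 and all of step 5 and linear speed of each of base_plate, cover_plate, large_weight, medium_weight, small_weight below 0.02 m/s and angular speed of each of base_plate, cover_plate, large_weight, medium_weight, small_weight below 0.2 rad/s and angular speed of turntable below 0.1 rad/s); the robot touches nothing.
It fails at once if the turntable was turned (its outline moved more than 14 mm, about 15 degrees) (distance of seat from where it was at the start of the episode above 0.014 m).
It fails at once if the jar or a vial was moved more than 20 mm or tipped (distance of any of jar, amber_vial, yellow_vial from where it was at the start of the episode above 0.02 m or angle between any of jar, amber_vial, yellow_vial's own z axis and vertical above 0.4 rad).
It fails at once if a thing was let go in the air, more than 10 mm above what it belongs on ((z of base_plate in the frame of seat above 0.01 m and contact force between base_plate and anything else below 0.02 N) or (z of cover_plate in the frame of base_plate above 0.02 m and contact force between cover_plate and anything else below 0.02 N) or (z of large_weight in the frame of cover_plate above 0.018 m and contact force between large_weight and anything else below 0.02 N) or (z of medium_weight in the frame of large_weight above 0.034 m and contact force between medium_weight and anything else below 0.02 N) or (z of small_weight in the frame of medium_weight above 0.032 m and contact force between small_weight and anything else below 0.02 N)).
It fails at once if a thing was pressed hard onto the stack (more than 60 N) (contact force between base_plate and turntable above 60 N or contact force between cover_plate and base_plate above 60 N or contact force between large_weight and cover_plate above 60 N or contact force between medium_weight and large_weight above 60 N or contact force between small_weight and medium_weight above 60 N).
It also fails if it takes over 136 s, if anything falls off the work surface, if the arm or the gripper's body presses on something with over 40 N, if the wrist force passes 120 N, or if a joint passes its speed limit or range.

## Working session

There is one attempt and no reset: what is moved stays moved. The work goes in short steps, Python scripts to look and compute and a shell command to move; the robot and the scene stay as the last step left them, time stands still between calls to the robot, and variables do not carry over. Pictures are saved under pics/ and viewed, at most 14 in all, crops included, and the job is handed in when it is done.

```bash
ls; mkdir -p pics
python3 - <<'E'
from cell import manip
import cv2
for n in ("top","side"):
    c=manip.camera(n); cv2.imwrite(f"pics/{n}0.png",c["color"][:,:,::-1]); print(n,c["camera_matrix"].round(1).tolist(),c["T"].round(3).tolist())
    import numpy as np; np.savez(f"{n}0.npz",**c)
print(manip.read_state())
E
```

```text
pics
top [[491.2, 0.0, 318.7], [0.0, 491.2, 238.7], [0.0, 0.0, 1.0]] [[0.03, -0.975, 0.22, 238.904], [-1.0, -0.028, 0.013, -42.137], [-0.007, -0.22, -0.975, 1176.821], [0.0, 0.0, 0.0, 1.0]]
side [[613.2, 0.0, 310.8], [0.0, 613.2, 242.7], [0.0, 0.0, 1.0]] [[0.924, -0.205, 0.322, 139.247], [-0.381, -0.438, 0.814, -946.1], [-0.026, -0.875, -0.483, 567.287], [0.0, 0.0, 0.0, 1.0]]
{'clock': 0.1, 'joints': array([-1.39661029e+00,  3.00419567e-01,  1.52152602e+00,  1.24810439e-05,
        1.32064119e+00, -6.65734184e-02]), 'qd': array([-2.71445321e-04, -1.11560797e-03, -3.03114898e-03,  9.81569614e-06,
        1.99504507e-04, -3.63727341e-04]), 'effort': array([ 2.63759590e-03, -5.32641613e+01, -3.53283370e+01,  7.09638395e-02,
        2.33966054e-02, -5.38238783e-05]), 'eef_pos': array([ 131.11792202, -533.91267983,  204.93787188]), 'eef_rot': array([-3.14060153e+00, -7.81964086e-05,  2.40756320e-01]), 'wrist_force': array([ 0.40856271,  0.13164651, -0.24308368]), 'moment': array([0.02900853, 0.01259169, 0.01216632]), 'finger_force': 0.0, 'finger_gap': 94.09081965269293}
```

View pics/top0.png

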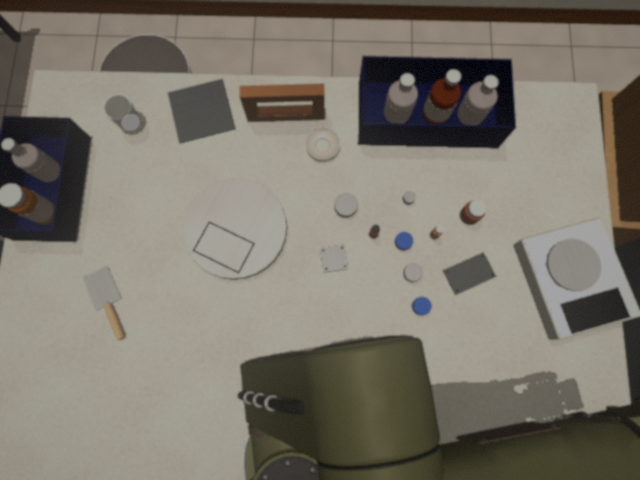

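View pics/side0.png

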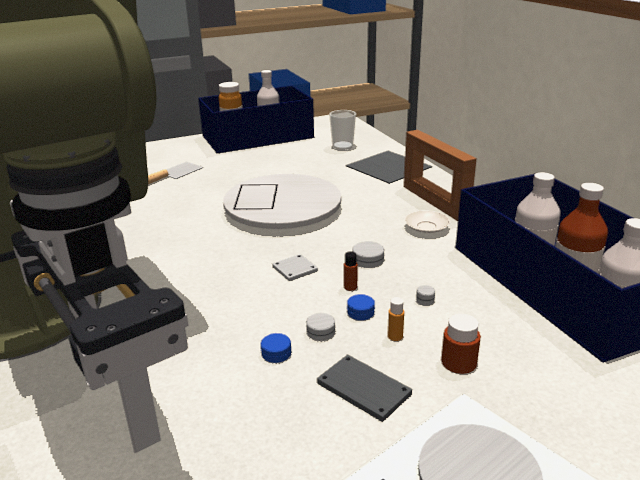

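Top view: the turntable is at (235,228) and the outline at (223,247). The large weight is at (346,205), cover (334,259), medium (413,272), small (409,198) and base plate (470,273). The jar is at (474,211), with vials at (375,231) and (437,233). Blue decoys are at (404,241) and (422,306). The side view shows the same layout.

```bash
cat > h.py <<'E'
import numpy as np, cv2
def cloud(c):
    K,T,d=c["camera_matrix"],c["T"],c["range_z"]
    v,u=np.mgrid[:480,:640]
    P=np.stack([(u-K[0,2])/K[0,0]*d,(v-K[1,2])/K[1,1]*d,d],-1)
    return P@T[:3,:3].T+T[:3,3]
def ray(c,p):
    K,T=c["camera_matrix"],c["T"]
    r=T[:3,:3]@np.array([(p[0]-K[0,2])/K[0,0],(p[1]-K[1,2])/K[1,1],1]); return T[:3,3],r/np.linalg.norm(r)
def onz(c,p,z):
    o,r=ray(c,p); return o+r*(z-o[2])/r[2]
def tri(c1,p1,c2,p2):
    a,r=ray(c1,p1); b,s=ray(c2,p2)
    k=np.linalg.lstsq(np.stack([r,-s],1),b-a,rcond=None)[0]
    A,B=a+k[0]*r,b+k[1]*s; return (A+B)/2,np.linalg.norm(A-B)
def blob(c,p,zmin,rad,zmax=200):
    "points of surface above zmin near pixel p: minAreaRect in world xy of its connected part"
    W=cloud(c); m=((W[...,2]>zmin)&(W[...,2]<zmax)&(c["range_z"]>0)).astype(np.uint8)
    n,l=cv2.connectedComponents(m,connectivity=4); k=l[p[1],p[0]]
    if k==0: return None
    Q=W[(l==k)]; zt=np.percentile(Q[:,2],60); Q=Q[np.abs(Q[:,2]-zt)<4]
    return cv2.minAreaRect(Q[:,:2].astype(np.float32)),np.median(Q[:,2]),len(Q)
E
python3 - <<'E'
import numpy as np
from h import *
t=np.load("top0.npz");s=np.load("side0.npz")
pt=dict(large=((346,203),(368,248)),medium=((413,271),(321,321)),small=((409,197),(426,291)),cover=((334,259),(295,267)),base=((470,273),(364,384)),jar=((475,206),(463,326)),amber=((376,228),(350,257)),yellow=((438,230),(397,304)),blue1=((404,240),(361,302)),blue2=((422,305),(276,342)),tt=((235,228),(283,197)),seat=((223,247),(257,196)))
W=cloud(t); Ws=cloud(s)
print("bench z",np.median(W[300:310,180:200,2]),np.std(W[300:310,180:200,2]))
for k,(a,b) in pt.items():
    p,e=tri(t,a,s,b)
    print(k,p.round(1),round(e,1),"d",W[a[1],a[0]].round(1),Ws[b[1],b[0]].round(1),blob(t,a,4,50))
T=cv2.resize(t["color"][160:300,180:340,::-1],None,fx=5,fy=4.2857,interpolation=cv2.INTER_CUBIC)
S=cv2.resize(t["color"][180:320,340:500,::-1],None,fx=5,fy=4.2857,interpolation=cv2.INTER_CUBIC)
cv2.imwrite("pics/cropT.png",T)
E
```

```text
bench z -0.6755136244896676 83.08155011466157
large [589.5 -90.4  23. ] 2.7 d [591.1 -90.8  22.3] [586.1 -94.2  25.3] (((589.3848876953125, -89.6479721069336), (55.82639694213867, 55.75262451171875), 70.97747802734375), np.float64(23.120685424440353), 388)
medium [ 427.1 -253.    18.7] 2.0 d [ 427.8 -253.    20. ] [ 424.3 -257.1   22. ] (((426.0273742675781, -252.372802734375), (41.4992561340332, 42.11638641357422), 47.7920036315918), np.float64(20.732380823544645), 249)
small [ 612.8 -246.1   16.8] 0.6 d [ 610.8 -245.1   22.2] [ 139.2 -946.1  567.3] (((613.0253295898438, -245.6827392578125), (26.228147506713867, 29.123973846435547), 48.660865783691406), np.float64(20.396457814051473), 103)
cover [455.3 -65.2   2.7] 1.4 d [453.8 -65.    6.8] [453.8 -71.3   6.6] (((457.2533874511719, -64.64105224609375), (60.257625579833984, 61.87571716308594), 10.064569473266602), np.float64(7.281425254986402), 558)
base [ 428.8 -391.6    7.3] 0.5 d [ 429.  -391.7    7.3] [ 427.1 -394.3   10.1] (((429.79083251953125, -389.4726867675781), (65.7802963256836, 110.74908447265625), 25.57001304626465), np.
[... 853 characters left out ...]
6), 64.70387268066406), np.float64(21.132021040906352), 232)
blue2 [ 347.6 -273.1   19. ] 1.0 d [ 348.  -272.9   20.6] [ 345.6 -278.1   23. ] (((347.630859375, -272.2965393066406), (42.193084716796875, 42.02471160888672), 58.450279235839844), np.float64(20.90494904837942), 258)
tt [521.1 175.9  26.3] 3.3 d [518.  175.   32.4] [520.  167.8  30.3] (((522.5430908203125, 178.02774047851562), (248.01229858398438, 246.78109741210938), 48.8530158996582), np.float64(29.22427020714713), 7401)
seat [472.4 201.2  28. ] 1.9 d [471.6 201.5  27.6] [472.7 198.9  29.2] (((522.5430908203125, 178.02774047851562), (248.01229858398438, 246.78109741210938), 48.8530158996582), np.float64(29.22427020714713), 7401)
```

View pics/cropT.png

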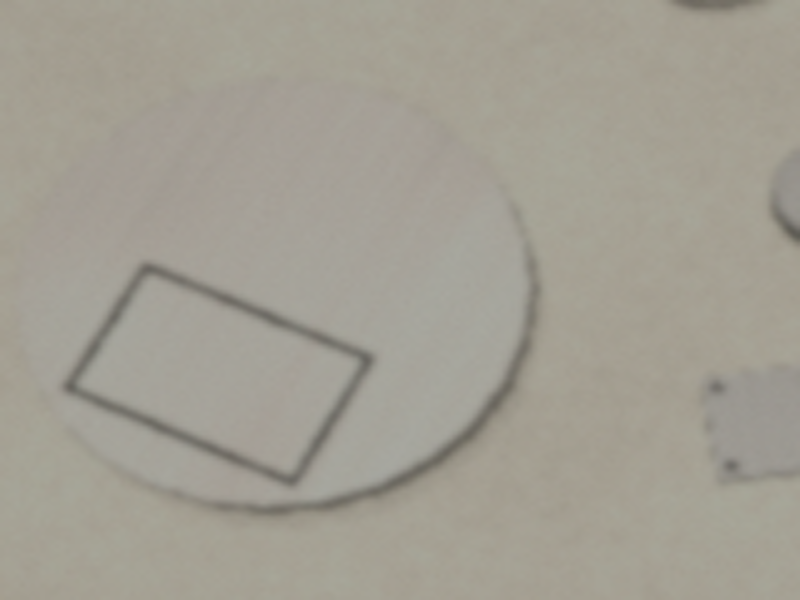

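```bash
cat >> h.py <<'E'
def plan(x,y,z,yawdeg):
    "tool shift (units of 4 cm) at the present yaw and after turning, and the turn (units of pi) to get there"
    from cell import manip
    s=manip.read_state(); d=np.array([x,y,z])-s["eef_pos"]; yw=s["eef_rot"][2]; y2=np.radians(yawdeg)
    turn=-(y2-yw)/np.pi
    f=lambda w:np.round(np.array([d[0]*np.cos(w)+d[1]*np.sin(w),d[0]*np.sin(w)-d[1]*np.cos(w),-d[2]])/40,3)
    q1=np.degrees(np.arctan2(y,x)); 
    print("shift now",f(yw),"after turn",f(y2),"turn",round(turn,4),"rows>=%.1f"%(abs(turn)/.055),"q6deg %.0f"%(q1+90-yawdeg),"t",round(s["clock"],1))
    print(" at",s["eef_pos"].round(1),s["eef_rot"].round(3),"F",s["wrist_force"].round(1),"gap",round(s["finger_gap"],1),"ff",round(s["finger_force"],1))
E
python3 - <<'E'
from h import *
t=np.load("top0.npz")
C=np.array([onz(t,(180+x/5-.4,160+y/4.2857-.4),30)[:2] for x,y in((147,265),(372,358),(294,483),(68,387))])
print(C.round(1),C.mean(0).round(1),[np.linalg.norm(C[i]-C[i-1]).round(1) for i in range(4)])
for a,b in((0,1),(3,2)): e=C[b]-C[a]; print(np.degrees(np.arctan2(e[1],e[0])))
e=C.mean(0)-[522.5,178];print(np.degrees(np.arctan2(e[1],e[0])),np.hypot(*e))
plan(429.8,-389.5,80,115.6)
E
```

```text
[[533.1 239.5]
 [482.6 127.5]
 [411.2 160.2]
 [462.  271.6]] [472.2 199.7] [np.float64(78.0), np.float64(122.8), np.float64(78.5), np.float64(122.5)]
-114.27187967267028
-114.48251377947282
156.65930187705217 54.75391046208544
shift now [ 8.113 -1.726  3.123] after turn [0.029 8.294 3.123] turn -0.5656 rows>=10.3 q6deg -68 t 0.1
 at [ 131.1 -533.9  204.9] [-3.141 -0.     0.241] F [ 0.4  0.1 -0.2] gap 94.1 ff 0.0
```

```bash
python3 -m creep '0 0 0.1 0 0 -0.0514;0 0 0.1 0 0 -0.0514;0 0 0.1 0 0 -0.0514;0 0 0.1 0 0 -0.0514;0 0 0.1 0 0 -0.0514;0 0 0.1 0 0 -0.0514;0 0 0.1 0 0 -0.0514;0 0 0.1 0 0 -0.0514;0 0 0.1 0 0 -0.0514;0 0 0.1 0 0 -0.0514;0 0 0.1 0 0 -0.0514' 0 25
python3 -m creep '0 0.9 0.1 0 0 0;0 0.9 0.1 0 0 0;0 0.9 0.1 0 0 0;0 0.9 0.1 0 0 0;0 0.9 0.1 0 0 0;0 0.9 0.1 0 0 0;0 0.9 0.1 0 0 0;0 0.9 0.1 0 0 0;0 0.9 0.1 0 0 0;0 0.2 0 0 0 0;0 0 0 0 0 0;0 0 0 0 0 0'
python3 - <<'E'
from h import *
from cell import manip
plan(429.8,-389.5,3,115.6)
c=manip.camera("wrist"); np.savez("w1.npz",**c); cv2.imwrite("pics/w1.png",c["color"][:,:,::-1]); print(c["T"].round(3).tolist())
print(blob(c,(320,240),4,0,50))
E
```

```text
clock: 1.48
eef_pos: [131.1, -533.9, 161.0]
eef_rot: [3.141, -0.001, 2.022]
wrist_force: [0.4, -0.1, 0.4]
finger_gap: 93.8
finger_force: 0.0
clock: 2.98
eef_pos: [429.8, -391.4, 125.5]
eef_rot: [-3.141, -0.0, 2.016]
wrist_force: [0.5, 0.5, 0.2]
finger_gap: 94.0
finger_force: 0.0
shift now [0.043 0.021 3.064] after turn [0.043 0.021 3.064] turn -0.0005 rows>=0.0 q6deg -68 t 3.0
 at [ 429.8 -391.4  125.5] [-3.141 -0.     2.016] F [0.5 0.5 0.2] gap 94.0 ff 0.0
[[0.902, 0.414, 0.122, 393.117], [0.431, -0.865, -0.255, -317.683], [0.0, 0.283, -0.959, 305.116], [0.0, 0.0, 0.0, 1.0]]
(((427.62261962890625, -392.3914489746094), (66.13976287841797, 110.17658996582031), 25.5662784576416), np.float64(10.25655364091213), 8272)
```

View pics/w1.png

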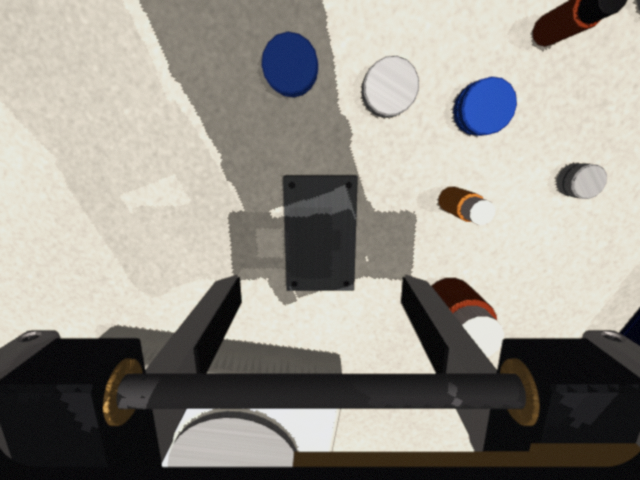

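Wrist view: the base plate is at (320,233), centred between the fingers at (238,280) and (403,280). The jar at (465,310) is clear. Descending.

```bash
python3 -m creep '0.01 0 0.5 0 0 0;0 0 0.5 0 0 0;0 0 0.5 0 0 0;0 0 0.5 0 0 0;0 0 0.5 0 0 0;0 0 0.3 0 0 0;0 0 0.15 0 0 0;0 0 0.09 0 0 0;0 0 0 0 0 0;0 0 0 0 0 0' 0 25
python3 -m creep '0 0 0 0 0 0;0 0 0 0 0 0;0 0 0 0 0 0;0 0 0 0 0 0;0 0 0 0 0 0;0 0 0 0 0 0' 1 25
```

```text
clock: 4.28
eef_pos: [430.6, -390.6, 4.3]
eef_rot: [3.141, 0.001, 2.017]
wrist_force: [0.6, 0.4, -0.2]
finger_gap: 93.8
finger_force: 0.0
clock: 5.03
eef_pos: [430.3, -390.6, 3.9]
eef_rot: [-3.141, -0.0, 2.017]
wrist_force: [-3.6, -1.6, 3.1]
finger_gap: 65.8
finger_force: 25.0
```

```bash
python3 -m creep '0 0 -0.2 0 0 0;0 0 -0.4 0 0 0;0 0 -0.4 0 0 0.0463;0 0 -0.4 0 0 0.0463;0 0 -0.4 0 0 0.0463;0 0 -0.4 0 0 0.0463;0 0 -0.4 0 0 0.0463;0 0 0 0 0 0.0463;0 0 0 0 0 0;0 0 0 0 0 0'
python3 -c "
from h import *
plan(472.2,199.7,34,65.6)"
```

```text
clock: 6.28
eef_pos: [430.5, -390.4, 108.0]
eef_rot: [-3.142, -0.0, 1.148]
wrist_force: [0.4, -0.4, -5.1]
finger_gap: 65.6
finger_force: 25.0
shift now [13.879 -5.106  1.851] after turn [13.865 -5.143  1.851] turn 0.0009 rows>=0.0 q6deg 47 t 6.3
 at [ 430.5 -390.4  108. ] [-3.142 -0.     1.148] F [ 0.4 -0.4 -5.1] gap 65.6 ff 25.0
```

```bash
python3 -m creep '0.4 -0.148 0 0 0 0;0.8 -0.296 0 0 0 0;0.8 -0.296 0 0 0 0;0.8 -0.296 0 0 0 0;0.8 -0.296 0 0 0 0;0.8 -0.296 0 0 0 0;0.8 -0.296 0 0 0 0;0.8 -0.296 0 0 0 0;0.8 -0.296 0 0 0 0;0.8 -0.296 0 0 0 0;0.8 -0.296 0 0 0 0;0.8 -0.296 0 0 0 0;0.8 -0.296 0 0 0 0;0.8 -0.296 0 0 0 0;0.8 -0.296 0 0 0 0;0.8 -0.296 0 0 0 0;0.8 -0.296 0 0 0 0;0.67 -0.236 0 0 0 0.001;0 0 0 0 0 0;0 0 0 0 0 0'
python3 - <<'E'
from h import *
from cell import manip
plan(472.2,199.7,34,65.6)
c=manip.camera("wrist"); np.savez("w2.npz",**c); cv2.imwrite("pics/w2.png",c["color"][:,:,::-1])
W=cloud(c)[...,2]; m=c["range_z"]>0; print("table z",np.median(W[m&(W>20)&(W<45)]))
E
```

```text
clock: 8.78
eef_pos: [472.9, 199.2, 107.7]
eef_rot: [-3.141, 0.0, 1.142]
wrist_force: [-0.9, -0.1, -5.0]
finger_gap: 65.6
finger_force: 25.0
shift now [ 0.004 -0.021  1.843] after turn [ 0.004 -0.021  1.843] turn -0.0008 rows>=0.0 q6deg 47 t 8.8
 at [472.9 199.2 107.7] [-3.141  0.     1.142] F [-0.9 -0.1 -5. ] gap 65.6 ff 25.0
table z 30.30913392126365
```

View pics/w2.png

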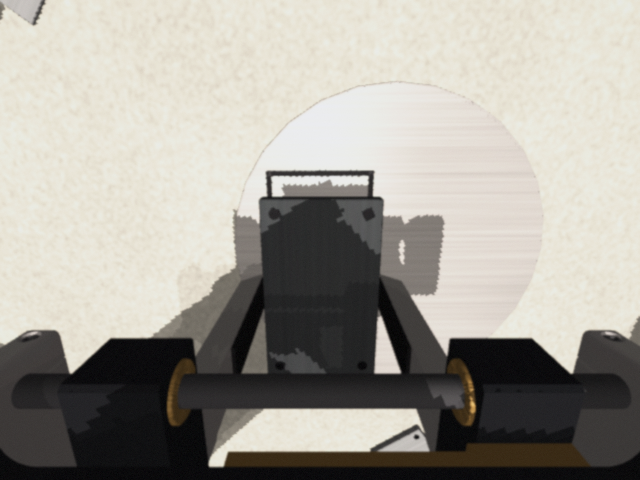

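Wrist view: the plate spans columns 261–382 and the outline 266–375 at row 173, so they are laterally aligned. Next I'll check along the length, then lower.

```bash
python3 - <<'E'
from h import *
c=np.load("w2.npz")
x=np.array([np.cos(1.145),np.sin(1.145)]); 
for p,z in(((320.5,173),30.3),((266.5,173),30.3),((374,173),30.3),((321.5,197.5),114)):
    P=onz(c,p,z)[:2]-[472.9,199.2]; print(p,"along x %.1f  y %.1f"%(P@x,P@[x[1],-x[0]]))
E
python3 -m creep '0 -0.01 0.4 0 0 0;0 0 0.4 0 0 0;0 0 0.3 0 0 0;0 0 0.2 0 0 0;0 0 0.2 0 0 0;0 0 0.1 0 0 0;0 0 0.1 0 0 0;0 0 0.05 0 0 0;0 0 0 0 0 0;0 0 0 0 0 0'
```

```text
(320.5, 173) along x 59.4  y -0.6
(266.5, 173) along x 59.5  y -41.6
(374, 173) along x 59.3  y 40.1
(321.5, 197.5) along x 54.0  y -0.0
clock: 10.07
eef_pos: [473.2, 199.5, 38.0]
eef_rot: [3.141, -0.0, 1.141]
wrist_force: [1.2, -0.2, -5.4]
finger_gap: 65.6
finger_force: 25.0
```

```bash
python3 -m creep '0 0 0.03 0 0 0;0 0 0.03 0 0 0;0 0 0.02 0 0 0;0 0 0.01 0 0 0;0 0 0 0 0 0;0 0 0 0 0 0'
```

```text
clock: 10.82
eef_pos: [473.2, 199.5, 34.3]
eef_rot: [3.142, -0.0, 1.141]
wrist_force: [-0.4, 0.1, -5.6]
finger_gap: 65.5
finger_force: 25.0
```

```bash
python3 -m creep '0 0 0.02 0 0 0;0 0 0 0 0 0;0 0 0 0 0 0'
```

```text
clock: 11.2
eef_pos: [473.3, 199.6, 33.8]
eef_rot: [3.141, -0.0, 1.141]
wrist_force: [-2.6, -0.8, 5.2]
finger_gap: 65.7
finger_force: 25.0
```

```bash
python3 -m creep '0 0 0 0 0 0;0 0 0 0 0 0;0 0 0 0 0 0;0 0 0 0 0 0' 0 25; python3 -m creep '0 0 -0.1 0 0 0;0 0 -0.3 0 0 0;0 0 -0.5 0 0 0;0 0 -0.5 0 0 0;0 0 -0.5 0 0 0;0 0 -0.5 0 0 0;0 0 0 0 0 0;0 0 0 0 0 0'
python3 - <<'E'
from h import *
from cell import manip
plan(457.3,-64.6,125,100.06)
c=manip.camera("wrist"); np.savez("w3.npz",**c); cv2.imwrite("pics/w3.png",c["color"][:,:,::-1])
print(blob(c,(320,300),35,0,60))
E
```

```text
clock: 11.7
eef_pos: [473.2, 199.5, 33.4]
eef_rot: [3.142, -0.0, 1.141]
wrist_force: [-0.5, -0.2, -0.3]
finger_gap: 93.8
finger_force: 0.0
clock: 12.7
eef_pos: [472.9, 199.4, 129.0]
eef_rot: [-3.141, 0.0, 1.141]
wrist_force: [-1.3, 0.2, -0.2]
finger_gap: 94.0
finger_force: 0.0
shift now [-6.163  2.395  0.101] after turn [-6.431 -1.537  0.101] turn -0.1926 rows>=3.5 q6deg -18 t 12.7
 at [472.9 199.4 129. ] [-3.141  0.     1.141] F [-1.3  0.2 -0.2] gap 94.0 ff 0.0
(((471.9740295410156, 198.71987915039062), (110.2094497680664, 66.08860778808594), 65.32192993164062), np.float64(40.24047424377494), 9735)
```

View pics/w3.png

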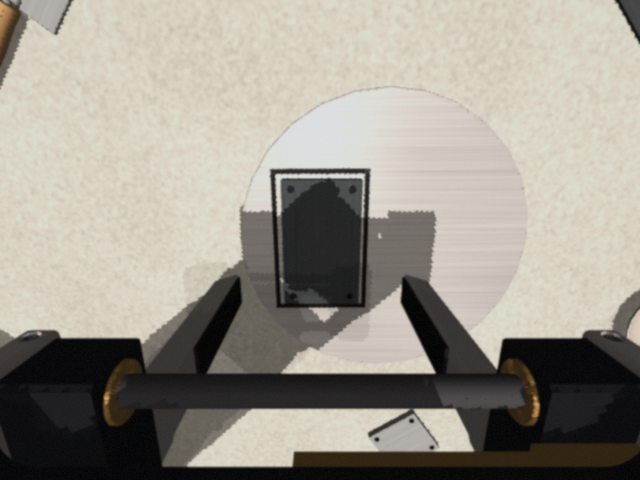

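The base plate lies in the outline at (320,240), aligned. Now the cover.

```bash
python3 -m creep '0 0 0 0 0 -0.0481;0 0 0 0 0 -0.0481;0 0 0 0 0 -0.0481;0 0 0 0 0 -0.0481;-0.4 -0.096 0 0 0 0;-0.8 -0.192 0 0 0 0;-0.8 -0.192 0 0 0 0;-0.8 -0.192 0 0 0 0;-0.8 -0.192 0 0 0 0;-0.8 -0.192 0 0 0 0;-0.8 -0.192 0 0 0 0;-0.8 -0.192 0 0 0 0;-0.43 -0.1 0.1 0 0 0;0 0 0 0 0 0;0 0 0 0 0 0'
python3 - <<'E'
from h import *
from cell import manip
c=manip.camera("wrist"); np.savez("w4.npz",**c)
W=cloud(c); m=(c["range_z"]>0)&(np.hypot(W[...,0]-457,W[...,1]+65)<60)&(W[...,2]>5)&(W[...,2]<15)
Q=W[m]; print(cv2.minAreaRect(Q[:,:2].astype(np.float32)),np.median(Q[:,2]))
plan(457.3,-64.6,3.5,100.06)
E
```

```text
clock: 14.62
eef_pos: [457.0, -64.3, 125.4]
eef_rot: [-3.141, -0.0, 1.744]
wrist_force: [-0.1, 0.3, -0.5]
finger_gap: 93.7
finger_force: 0.0
((455.1288757324219, -65.80669403076172), (60.001094818115234, 59.962135314941406), 10.006525993347168) 8.285893725316072
shift now [-1.400e-02  2.000e-03  3.048e+00] after turn [-1.400e-02  2.000e-03  3.048e+00] turn -0.0005 rows>=0.0 q6deg -18 t 14.7
 at [457.1 -64.1 125.4] [-3.141 -0.     1.745] F [ 1.1 -0.6 -0.2] gap 94.2 ff 0.0
```

```bash
python3 -m creep '-0.025 0 0.5 0 0 0;0 0 0.5 0 0 0;0 0 0.5 0 0 0;0 0 0.5 0 0 0;0 0 0.5 0 0 0;0 0 0.3 0 0 0;0 0 0.15 0 0 0;0 0 0.1 0 0 0;0 0 0 0 0 0;0 0 0 0 0 0' 0 25
python3 -m creep '0 0 0 0 0 0;0 0 0 0 0 0;0 0 0 0 0 0;0 0 0 0 0 0;0 0 0 0 0 0;0 0 0 0 0 0' 1 20
python3 -m creep '0 0 -0.2 0 0 0;0 0 -0.4 0 0 0;0 0 -0.5 0 0 0;0 0 -0.5 0 0 0;0 0 -0.5 0 0 0;0 0 0 0 0 0;0 0 0 0 0 0'
python3 -c "
from h import *
plan(473.1,199.5,43.5,100.06)"
```

```text
clock: 15.92
eef_pos: [457.6, -65.5, 3.8]
eef_rot: [3.141, 0.0, 1.746]
wrist_force: [0.7, 0.5, 0.3]
finger_gap: 93.8
finger_force: 0.0
clock: 16.68
eef_pos: [457.3, -65.5, 3.4]
eef_rot: [-3.141, -0.0, 1.746]
wrist_force: [-0.8, -0.3, 1.2]
finger_gap: 59.6
finger_force: 20.0
clock: 17.55
eef_pos: [457.1, -65.4, 87.2]
eef_rot: [-3.141, -0.0, 1.746]
wrist_force: [0.4, -0.7, -2.0]
finger_gap: 59.5
finger_force: 20.0
shift now [6.452 1.545 1.092] after turn [6.451 1.55  1.092] turn -0.0002 rows>=0.0 q6deg 13 t 17.6
 at [457.1 -65.4  87.2] [-3.141 -0.     1.746] F [ 0.4 -0.7 -2. ] gap 59.5 ff 20.0
```

```bash
python3 -m creep '0.4 0.096 0 0 0 0;0.8 0.192 0 0 0 0;0.8 0.192 0 0 0 0;0.8 0.192 0 0 0 0;0.8 0.192 0 0 0 0;0.8 0.192 0 0 0 0;0.8 0.192 0 0 0 0;0.8 0.192 0 0 0 0;0.45 0.11 0 0 0 0;0 0 0.3 0 0 0;0 0 0.3 0 0 0;0 0 0.2 0 0 0;0 0 0.1 0 0 0;0 0 0.05 0 0 0;0 0 0 0 0 0;0 0 0 0 0 0'
python3 -c "
from h import *
plan(473.1,199.5,43.5,100.06)"
```

```text
clock: 19.55
eef_pos: [473.7, 199.4, 49.7]
eef_rot: [3.141, -0.0, 1.746]
wrist_force: [-0.9, -0.7, -1.5]
finger_gap: 59.7
finger_force: 20.0
shift now [ 0.005 -0.015  0.156] after turn [ 0.005 -0.015  0.156] turn -0.0003 rows>=0.0 q6deg 13 t 19.6
 at [473.7 199.4  49.7] [ 3.141 -0.     1.746] F [-0.9 -0.7 -1.5] gap 59.7 ff 20.0
```

```bash
python3 -m creep '0 -0.01 0.05 0 0 0;0 0 0.04 0 0 0;0 0 0.03 0 0 0;0 0 0.02 0 0 0;0 0 0 0 0 0;0 0 0 0 0 0'; python3 -m creep '0 0 0.015 0 0 0;0 0 0 0 0 0;0 0 0 0 0 0'
```

```text
clock: 20.3
eef_pos: [473.2, 199.3, 43.9]
eef_rot: [3.142, 0.0, 1.746]
wrist_force: [0.2, -0.6, -2.4]
finger_gap: 59.5
finger_force: 20.0
clock: 20.68
eef_pos: [473.3, 199.4, 43.5]
eef_rot: [3.141, -0.0, 1.746]
wrist_force: [-0.8, 1.2, 3.0]
finger_gap: 59.5
finger_force: 20.0
```

```bash
python3 -m creep '0 0 0 0 0 0;0 0 0 0 0 0;0 0 0 0 0 0;0 0 0 0 0 0' 0 25; python3 -m creep '0 0 -0.1 0 0 0;0 0 -0.3 0 0 0;0 0 -0.5 0 0 0;0 0 -0.5 0 0 0;0 0 -0.5 0 0 0;0 0 -0.2 0 0 0;0 0 0 0 0 0;0 0 0 0 0 0'
python3 - <<'E'
from h import *
from cell import manip
plan(589.4,-89.6,125,100.06)
c=manip.camera("wrist"); np.savez("w5.npz",**c); cv2.imwrite("pics/w5.png",c["color"][:,:,::-1])
W=cloud(c); 
for a,b in((37,43),(45,53)):
    m=(c["range_z"]>0)&(np.hypot(W[...,0]-473,W[...,1]-199)<70)&(W[...,2]>a)&(W[...,2]<b)
    Q=W[m]; print(cv2.minAreaRect(Q[:,:2].astype(np.float32)),np.median(Q[:,2]))
E
```

```text
clock: 21.18
eef_pos: [473.2, 199.3, 43.2]
eef_rot: [-3.142, 0.0, 1.746]
wrist_force: [0.2, -0.8, 0.2]
finger_gap: 93.3
finger_force: 0.0
clock: 22.18
eef_pos: [472.9, 199.2, 126.6]
eef_rot: [-3.141, 0.0, 1.746]
wrist_force: [1.4, -0.7, -0.1]
finger_gap: 94.1
finger_force: 0.0
shift now [-7.617  1.613  0.041] after turn [-7.618  1.607  0.041] turn -0.0003 rows>=0.0 q6deg -19 t 22.2
 at [472.9 199.2 126.6] [-3.141  0.     1.746] F [ 1.4 -0.7 -0.1] gap 94.1 ff 0.0
((471.95220947265625, 198.51953125), (110.24071502685547, 66.22970581054688), 65.30523681640625) 40.26343488273068
((472.01654052734375, 199.26193237304688), (60.13420104980469, 60.01468276977539), 10.034804344177246) 48.26986314191885
```

View pics/w5.png

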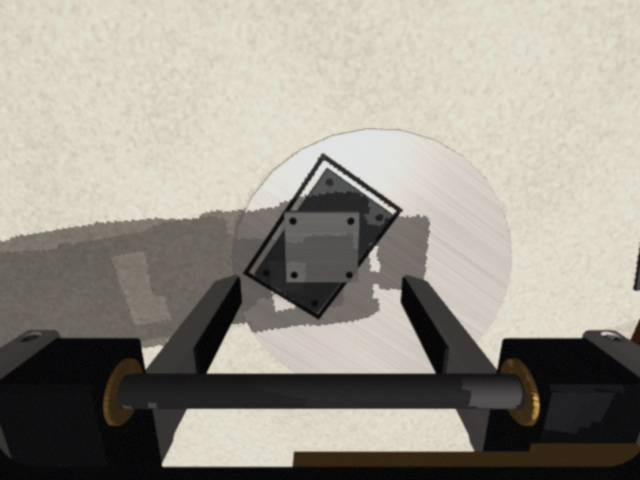

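The cover is centred on the base at (322,247), within about 1 mm. Now the large weight.

```bash
python3 -m creep '-0.4 0.085 0 0 0 0;-0.8 0.169 0 0 0 0;-0.8 0.169 0 0 0 0;-0.8 0.169 0 0 0 0;-0.8 0.169 0 0 0 0;-0.8 0.169 0 0 0 0;-0.8 0.169 0 0 0 0;-0.8 0.169 0 0 0 0;-0.8 0.169 0 0 0 0;-0.8 0.169 0 0 0 0;0 0 0 0 0 0;0 0 0 0 0 0'
python3 - <<'E'
from h import *
from cell import manip
c=manip.camera("wrist")
W=cloud(c); m=(c["range_z"]>0)&(np.hypot(W[...,0]-589,W[...,1]+90)<60)&(W[...,2]>21)&(W[...,2]<30)
Q=W[m]; print(cv2.minEnclosingCircle(Q[:,:2].astype(np.float32)),np.median(Q[:,2]))
plan(589.4,-89.6,4,100.06)
E
```

```text
clock: 23.72
eef_pos: [588.9, -88.9, 126.9]
eef_rot: [-3.141, -0.0, 1.745]
wrist_force: [-0.3, 0.7, 0.3]
finger_gap: 94.1
finger_force: 0.0
((587.1876220703125, -92.16416931152344), 29.1137752532959) 24.203037881159673
shift now [-0.029  0.006  3.076] after turn [-0.029  0.006  3.076] turn -0.0001 rows>=0.0 q6deg -19 t 23.8
 at [588.9 -88.5 127. ] [-3.141 -0.     1.746] F [-1.1  0.1  0.2] gap 94.3 ff 0.0
```

```bash
python3 -m creep '-0.06 0 0.5 0 0 0;0 0 0.5 0 0 0;0 0 0.5 0 0 0;0 0 0.5 0 0 0;0 0 0.5 0 0 0;0 0 0.3 0 0 0;0 0 0.15 0 0 0;0 0 0.12 0 0 0;0 0 0 0 0 0;0 0 0 0 0 0' 0 25
python3 -m creep '0 0 0 0 0 0;0 0 0 0 0 0;0 0 0 0 0 0;0 0 0 0 0 0;0 0 0 0 0 0;0 0 0 0 0 0' 1 25
python3 -m creep '0 0 -0.2 0 0 0;0 0 -0.4 0 0 0;0 0 -0.5 0 0 0;0 0 -0.5 0 0 0;0 0 -0.5 0 0 0;0 0 -0.3 0 0 0;0 0 0 0 0 0;0 0 0 0 0 0'
python3 -c "
from h import *
plan(473.1,199.9,52,100.06)"
```

```text
clock: 25.02
eef_pos: [590.0, -91.3, 4.9]
eef_rot: [3.141, 0.0, 1.746]
wrist_force: [0.2, 0.3, -0.4]
finger_gap: 94.0
finger_force: 0.0
clock: 25.78
eef_pos: [589.6, -91.2, 4.4]
eef_rot: [-3.141, -0.0, 1.746]
wrist_force: [-2.5, 0.0, 1.9]
finger_gap: 57.3
finger_force: 25.0
clock: 26.78
eef_pos: [589.4, -91.2, 99.8]
eef_rot: [-3.141, -0.0, 1.746]
wrist_force: [1.1, 0.8, -6.2]
finger_gap: 57.6
finger_force: 25.0
shift now [ 7.671 -1.597  1.196] after turn [ 7.672 -1.591  1.196] turn -0.0002 rows>=0.0 q6deg 13 t 26.8
 at [589.4 -91.2  99.8] [-3.141 -0.     1.746] F [ 1.1  0.8 -6.2] gap 57.6 ff 25.0
```

```bash
python3 -m creep '0.4 -0.083 0 0 0 0;0.8 -0.167 0 0 0 0;0.8 -0.167 0 0 0 0;0.8 -0.167 0 0 0 0;0.8 -0.167 0 0 0 0;0.8 -0.167 0 0 0 0;0.8 -0.167 0 0 0 0;0.8 -0.167 0 0 0 0;0.8 -0.167 0 0 0 0;0.8 -0.167 0 0 0 0;0.07 -0.01 0 0 0 0;0 0 0.4 0 0 0;0 0 0.3 0 0 0;0 0 0.2 0 0 0;0 0 0.1 0 0 0;0 0 0.05 0 0 0;0 0 0 0 0 0;0 0 0 0 0 0'
python3 -c "
from h import *
plan(473.1,199.9,52.5,100.06)"
```

```text
clock: 29.02
eef_pos: [473.7, 199.8, 58.8]
eef_rot: [3.141, -0.0, 1.746]
wrist_force: [0.7, -0.2, -5.0]
finger_gap: 57.1
finger_force: 25.0
shift now [ 0.004 -0.014  0.156] after turn [ 0.004 -0.014  0.156] turn -0.0002 rows>=0.0 q6deg 13 t 29.0
 at [473.7 199.8  58.8] [ 3.141 -0.     1.746] F [ 0.7 -0.2 -5. ] gap 57.1 ff 25.0
```

```bash
python3 -m creep '0 -0.01 0.05 0 0 0;0 0 0.04 0 0 0;0 0 0.03 0 0 0;0 0 0.02 0 0 0;0 0 0 0 0 0;0 0 0 0 0 0'; python3 -m creep '0 0 0.015 0 0 0;0 0 0 0 0 0;0 0 0 0 0 0'
```

```text
clock: 29.78
eef_pos: [473.1, 199.7, 52.9]
eef_rot: [3.141, -0.0, 1.746]
wrist_force: [-0.1, 0.3, -6.0]
finger_gap: 57.2
finger_force: 25.0
clock: 30.15
eef_pos: [473.2, 199.8, 52.4]
eef_rot: [3.141, -0.0, 1.746]
wrist_force: [-1.0, 0.4, -1.2]
finger_gap: 57.6
finger_force: 25.0
```

```bash
python3 -m creep '0 0 0.01 0 0 0;0 0 0 0 0 0'; python3 -m creep '0 0 0 0 0 0;0 0 0 0 0 0;0 0 0 0 0 0;0 0 0 0 0 0' 0 25; python3 -m creep '0 0 -0.1 0 0 0;0 0 -0.3 0 0 0;0 0 -0.5 0 0 0;0 0 -0.5 0 0 0;0 0 -0.5 0 0 0;0 0 -0.2 0 0 0;0 0 0 0 0 0;0 0 0 0 0 0'
python3 - <<'E'
from h import *
from cell import manip
plan(426,-252.4,125,14)
c=manip.camera("wrist")
W=cloud(c); 
for a,b in((37,43),(45,53),(69,77)):
    m=(c["range_z"]>0)&(np.hypot(W[...,0]-473,W[...,1]-199)<70)&(W[...,2]>a)&(W[...,2]<b)
    Q=W[m]; f=Q[:,:2].astype(np.float32); print(cv2.minAreaRect(f),cv2.minEnclosingCircle(f),np.median(Q[:,2]))
E
```

```text
clock: 30.4
eef_pos: [473.3, 199.8, 52.4]
eef_rot: [3.141, -0.0, 1.746]
wrist_force: [-3.2, -1.3, 5.5]
finger_gap: 57.4
finger_force: 25.0
clock: 30.9
eef_pos: [473.2, 199.7, 51.8]
eef_rot: [3.142, -0.0, 1.746]
wrist_force: [-0.7, -0.6, 0.3]
finger_gap: 92.3
finger_force: 0.0
clock: 31.9
eef_pos: [472.8, 199.6, 135.2]
eef_rot: [-3.141, 0.0, 1.746]
wrist_force: [0.2, 0.3, -0.3]
finger_gap: 93.9
finger_force: 0.0
shift now [-10.925  -3.118   0.255] after turn [-3.87  10.681  0.255] turn 0.4779 rows>=8.7 q6deg 45 t 31.9
 at [472.8 199.6 135.2] [-3.141  0.     1.746] F [ 0.2  0.3 -0.3] gap 93.9 ff 0.0
((470.5267333984375, 199.26797485351562), (110.27891540527344, 69.20552825927734), 65.26787567138672) ((471.6572570800781, 198.79672241210938), 63.37458038330078) 40.25646605917211
((472.0439758300781, 199.02467346191406), (60.1131477355957, 60.20549392700195), 9.865839958190918) ((471.8489685058594, 199.38031005859375), 41.557273864746094) 48.245530758005145
((471.94769287109375, 199.23240661621094), (57.53851318359375, 56.959720611572266), 56.66632080078125) ((472.0050354003906, 199.02508544921875), 29.011865615844727) 72.22417817769667
```

```bash
python3 -m creep '0 0 0 0 0 0.0531;0 0 0 0 0 0.0531;0 0 0 0 0 0.0531;0 0 0 0 0 0.0531;0 0 0 0 0 0.0531;0 0 0 0 0 0.0531;0 0 0 0 0 0.0531;0 0 0 0 0 0.0531;0 0 0 0 0 0.0531'; python3 -m creep '-0.15 0.4 0 0 0 0;-0.286 0.79 0 0 0 0;-0.286 0.79 0 0 0 0;-0.286 0.79 0 0 0 0;-0.286 0.79 0 0 0 0;-0.286 0.79 0 0 0 0;-0.286 0.79 0 0 0 0;-0.286 0.79 0 0 0 0;-0.286 0.79 0 0 0 0;-0.286 0.79 0 0 0 0;-0.286 0.79 0 0 0 0;-0.286 0.79 0 0 0 0;-0.286 0.79 0 0 0 0;-0.286 0.79 0 0 0 0;0 0 0.25 0 0 0;0 0 0 0 0 0;0 0 0 0 0 0'
python3 - <<'E'
from h import *
from cell import manip
plan(426,-252.4,4,14)
c=manip.camera("wrist"); cv2.imwrite("pics/w6.png",c["color"][:,:,::-1])
W=cloud(c); m=(c["range_z"]>0)&(np.hypot(W[...,0]-426,W[...,1]+253)<35)&(W[...,2]>19)&(W[...,2]<27)
Q=W[m]; print(cv2.minEnclosingCircle(Q[:,:2].astype(np.float32)),np.median(Q[:,2]))
E
```

```text
clock: 33.08
eef_pos: [472.9, 199.6, 135.2]
eef_rot: [3.142, 0.001, 0.239]
wrist_force: [-0.0, 0.7, 0.7]
finger_gap: 94.4
finger_force: 0.0
clock: 35.2
eef_pos: [426.2, -251.2, 125.9]
eef_rot: [-3.141, 0.0, 0.246]
wrist_force: [-0.6, 0.2, 0.1]
finger_gap: 94.1
finger_force: 0.0
shift now [-0.011  0.029  3.047] after turn [-0.011  0.029  3.047] turn 0.0006 rows>=0.0 q6deg 45 t 35.2
 at [ 426.2 -251.2  125.9] [-3.141  0.     0.246] F [-0.6  0.2  0.1] gap 94.1 ff 0.0
((424.816162109375, -254.9745330810547), 22.0047664642334) 22.162546792733565
```

View pics/w6.png

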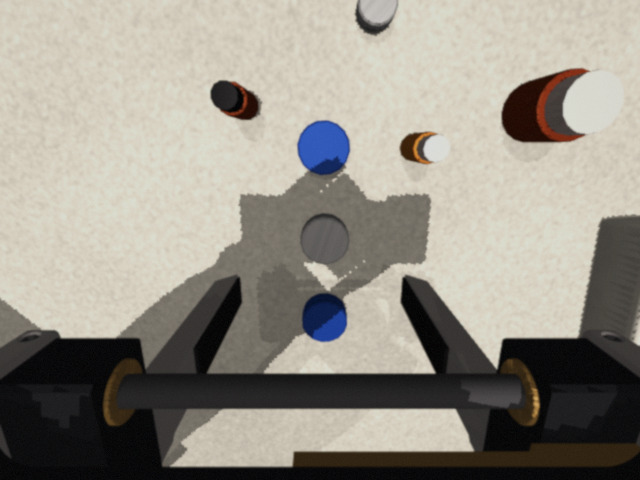

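Wrist view: the grey medium weight is at (325,240), between the blue decoys at (323,147) and (324,317). The vials at (235,98) and (425,148) are clear of the fingers.

```bash
python3 -m creep '-0.028 0.07 0.5 0 0 0;0 0 0.5 0 0 0;0 0 0.5 0 0 0;0 0 0.5 0 0 0;0 0 0.5 0 0 0;0 0 0.3 0 0 0;0 0 0.15 0 0 0;0 0 0.09 0 0 0;0 0 0 0 0 0;0 0 0 0 0 0' 0 25
python3 -m creep '0 0 0 0 0 0;0 0 0 0 0 0;0 0 0 0 0 0;0 0 0 0 0 0;0 0 0 0 0 0;0 0 0 0 0 0' 1 20
python3 -m creep '0 0 -0.2 0 0 0;0 0 -0.4 0 0 0;0 0 -0.5 0 0 0;0 0 -0.5 0 0 0;0 0 -0.5 0 0 0;0 0 -0.5 0 0 0;0 0 -0.2 0 0 0;0 0 0 0 0 0;0 0 0 0 0 0'
python3 -c "
from h import *
plan(473.1,199.7,76,14)"
```

```text
clock: 36.5
eef_pos: [426.0, -255.0, 4.7]
eef_rot: [3.141, -0.0, 0.244]
wrist_force: [-0.3, 0.1, 0.9]
finger_gap: 94.0
finger_force: 0.0
clock: 37.25
eef_pos: [425.8, -254.8, 4.2]
eef_rot: [-3.142, 0.0, 0.244]
wrist_force: [-0.1, -0.4, 0.4]
finger_gap: 43.7
finger_force: 20.0
clock: 38.38
eef_pos: [425.5, -254.6, 115.7]
eef_rot: [-3.141, 0.001, 0.244]
wrist_force: [0.4, 0.5, -3.5]
finger_gap: 43.1
finger_force: 20.0
shift now [  3.901 -10.733   0.991] after turn [  3.903 -10.733   0.991] turn -0.0 rows>=0.0 q6deg 99 t 38.4
 at [ 425.5 -254.6  115.7] [-3.141e+00  1.000e-03  2.440e-01] F [ 0.4  0.5 -3.5] gap 43.1 ff 20.0
```

```bash
python3 -m creep '0.145 -0.4 0 0 0 0;0.29 -0.8 0 0 0 0;0.29 -0.8 0 0 0 0;0.29 -0.8 0 0 0 0;0.29 -0.8 0 0 0 0;0.29 -0.8 0 0 0 0;0.29 -0.8 0 0 0 0;0.29 -0.8 0 0 0 0;0.29 -0.8 0 0 0 0;0.29 -0.8 0 0 0 0;0.29 -0.8 0 0 0 0;0.29 -0.8 0 0 0 0;0.29 -0.8 0 0 0 0;0.27 -0.73 0 0 0 0;0 0 0.3 0 0 0;0 0 0.3 0 0 0;0 0 0.15 0 0 0;0 0 0.05 0 0 0;0 0 0 0 0 0;0 0 0 0 0 0'
python3 -c "
from h import *
plan(473.1,199.7,76.3,14)"
```

```text
clock: 40.88
eef_pos: [473.4, 199.2, 84.6]
eef_rot: [-3.142, -0.001, 0.244]
wrist_force: [0.5, 0.5, -2.8]
finger_gap: 43.5
finger_force: 20.0
shift now [-0.004 -0.013  0.207] after turn [-0.004 -0.013  0.207] turn -0.0001 rows>=0.0 q6deg 99 t 40.9
 at [473.4 199.2  84.6] [-3.142e+00 -1.000e-03  2.440e-01] F [ 0.5  0.5 -2.8] gap 43.5 ff 20.0
```

```bash
python3 -m creep '0 -0.01 0.07 0 0 0;0 0 0.06 0 0 0;0 0 0.04 0 0 0;0 0 0.02 0 0 0;0 0 0 0 0 0;0 0 0 0 0 0'; python3 -m creep '0 0 0.015 0 0 0;0 0 0 0 0 0;0 0 0 0 0 0'
```

```text
clock: 41.62
eef_pos: [473.1, 199.7, 76.7]
eef_rot: [-3.142, -0.0, 0.244]
wrist_force: [-0.2, 0.2, -2.2]
finger_gap: 43.3
finger_force: 20.0
clock: 42.0
eef_pos: [473.2, 199.8, 76.2]
eef_rot: [-3.142, -0.0, 0.244]
wrist_force: [-1.0, 0.9, 0.7]
finger_gap: 43.7
finger_force: 20.0
```

```bash
python3 -m creep '0 0 0.01 0 0 0;0 0 0 0 0 0'; python3 -m creep '0 0 0 0 0 0;0 0 0 0 0 0;0 0 0 0 0 0;0 0 0 0 0 0' 0 25; python3 -m creep '0 0 -0.1 0 0 0;0 0 -0.3 0 0 0;0 0 -0.5 0 0 0;0 0 -0.5 0 0 0;0 0 -0.5 0 0 0;0 0 -0.2 0 0 0;0 0 0 0 0 0;0 0 0 0 0 0'
python3 - <<'E'
from h import *
from cell import manip
plan(613,-246.5,125,14)
c=manip.camera("wrist")
W=cloud(c); 
for a,b in((69,77),(90,100)):
    m=(c["range_z"]>0)&(np.hypot(W[...,0]-473,W[...,1]-199)<50)&(W[...,2]>a)&(W[...,2]<b)
    Q=W[m]; f=Q[:,:2].astype(np.float32); print(cv2.minEnclosingCircle(f),np.median(Q[:,2]))
E
```

```text
clock: 42.25
eef_pos: [473.3, 199.8, 76.2]
eef_rot: [-3.141, -0.001, 0.244]
wrist_force: [-2.2, 0.7, 4.9]
finger_gap: 43.9
finger_force: 20.0
clock: 42.75
eef_pos: [473.1, 199.7, 75.6]
eef_rot: [3.142, 0.0, 0.244]
wrist_force: [-1.4, 0.6, -0.4]
finger_gap: 80.0
finger_force: 0.0
clock: 43.75
eef_pos: [472.8, 199.6, 159.0]
eef_rot: [3.141, 0.001, 0.244]
wrist_force: [0.8, 0.4, 0.2]
finger_gap: 93.8
finger_force: 0.0
shift now [ 0.704 11.669  0.85 ] after turn [ 0.703 11.669  0.85 ] turn -0.0 rows>=0.0 q6deg 54 t 43.8
 at [472.8 199.6 159. ] [3.141e+00 1.000e-03 2.440e-01] F [0.8 0.4 0.2] gap 93.8 ff 0.0
((472.6797790527344, 199.32510375976562), 28.92874526977539) 72.07769963120217
((472.2915344238281, 199.04771423339844), 22.02530288696289) 94.11160219967894
```

```bash
python3 -m creep '0.03 0.4 0 0 0 0;0.048 0.8 0 0 0 0;0.048 0.8 0 0 0 0;0.048 0.8 0 0 0 0;0.048 0.8 0 0 0 0;0.048 0.8 0 0 0 0;0.048 0.8 0 0 0 0;0.048 0.8 0 0 0 0;0.048 0.8 0 0 0 0;0.048 0.8 0 0 0 0;0.048 0.8 0 0 0 0;0.048 0.8 0 0 0 0;0.048 0.8 0 0 0 0;0.048 0.8 0 0 0 0;0.05 0.8 0.2 0 0 0;0 0.1 0.3 0 0 0;0 0 0.3 0 0 0;0 0 0 0 0 0;0 0 0 0 0 0'
python3 - <<'E'
from h import *
from cell import manip
plan(613,-247,4,14)
c=manip.camera("wrist"); cv2.imwrite("pics/w7.png",c["color"][:,:,::-1])
W=cloud(c); m=(c["range_z"]>0)&(np.hypot(W[...,0]-613,W[...,1]+248)<35)&(W[...,2]>19)&(W[...,2]<27)
Q=W[m]; print(cv2.minEnclosingCircle(Q[:,:2].astype(np.float32)),np.median(Q[:,2]))
E
```

```text
clock: 46.18
eef_pos: [613.8, -247.0, 128.2]
eef_rot: [3.141, -0.001, 0.245]
wrist_force: [-0.3, 0.3, -0.1]
finger_gap: 94.0
finger_force: 0.0
shift now [-0.018 -0.004  3.105] after turn [-0.018 -0.004  3.105] turn 0.0002 rows>=0.0 q6deg 54 t 46.2
 at [ 613.8 -247.   128.2] [ 3.141e+00 -1.000e-03  2.450e-01] F [-0.3  0.3 -0.1] gap 94.0 ff 0.0
((611.9249877929688, -248.4356231689453), 15.007414817810059) 22.100438128153996
```

View pics/w7.png

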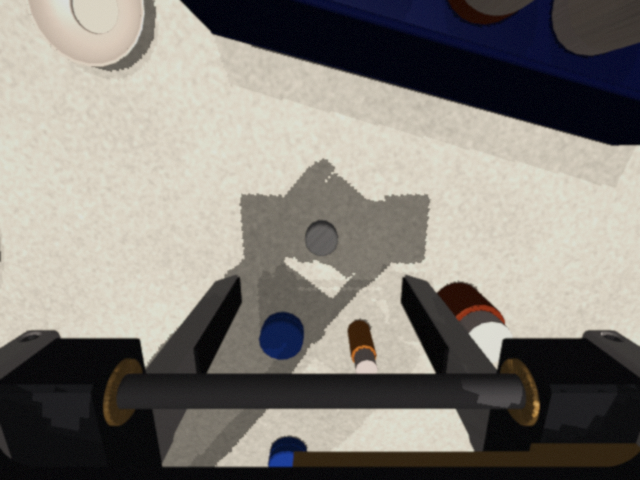

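Wrist view: the small weight is at (321,238). The yellow vial (362,345), jar (470,305) and box (row <130) are clear.

```bash
python3 -m creep '-0.025 0.01 0.5 0 0 0;0 0 0.5 0 0 0;0 0 0.5 0 0 0;0 0 0.5 0 0 0;0 0 0.5 0 0 0;0 0 0.3 0 0 0;0 0 0.2 0 0 0;0 0 0.1 0 0 0;0 0 0 0 0 0;0 0 0 0 0 0' 0 25
python3 -m creep '0 0 0 0 0 0;0 0 0 0 0 0;0 0 0 0 0 0;0 0 0 0 0 0;0 0 0 0 0 0;0 0 0 0 0 0;0 0 0 0 0 0' 1 15
python3 -m creep '0 0 -0.2 0 0 0;0 0 -0.4 0 0 0;0 0 -0.5 0 0 0;0 0 -0.5 0 0 0;0 0 -0.5 0 0 0;0 0 -0.5 0 0 0;0 0 -0.5 0 0 0;0 0 -0.3 0 0 0;0 0 0 0 0 0;0 0 0 0 0 0'
python3 -c "
from h import *
plan(473.2,199.7,98,14)"
```

```text
clock: 47.48
eef_pos: [613.0, -248.3, 4.2]
eef_rot: [3.141, -0.001, 0.244]
wrist_force: [-1.1, 0.9, 0.8]
finger_gap: 93.9
finger_force: 0.0
clock: 48.35
eef_pos: [612.7, -248.2, 3.7]
eef_rot: [-3.142, 0.0, 0.244]
wrist_force: [0.3, -0.8, -0.4]
finger_gap: 30.1
finger_force: 15.0
clock: 49.6
eef_pos: [612.4, -248.1, 138.7]
eef_rot: [-3.141, 0.001, 0.244]
wrist_force: [0.2, -0.8, -0.7]
finger_gap: 29.8
finger_force: 15.0
shift now [ -0.67  -11.703   1.019] after turn [ -0.668 -11.704   1.019] turn -0.0 rows>=0.0 q6deg 99 t 49.6
 at [ 612.4 -248.1  138.7] [-3.141e+00  1.000e-03  2.440e-01] F [ 0.2 -0.8 -0.7] gap 29.8 ff 15.0
```

```bash
python3 -m creep '-0.02 -0.4 0 0 0 0;-0.046 -0.8 0 0 0 0;-0.046 -0.8 0 0 0 0;-0.046 -0.8 0 0 0 0;-0.046 -0.8 0 0 0 0;-0.046 -0.8 0 0 0 0;-0.046 -0.8 0 0 0 0;-0.046 -0.8 0 0 0 0;-0.046 -0.8 0 0 0 0;-0.046 -0.8 0 0 0 0;-0.046 -0.8 0 0 0 0;-0.046 -0.8 0 0 0 0;-0.046 -0.8 0 0 0 0;-0.046 -0.8 0 0 0 0;-0.046 -0.8 0 0 0 0;0 -0.1 0 0 0 0;0 0 0.3 0 0 0;0 0 0.3 0 0 0;0 0 0.15 0 0 0;0 0 0.05 0 0 0'
python3 -m creep '0 0 0 0 0 0;0 0 0 0 0 0'
python3 -c "
from h import *
plan(473.2,199.7,97.8,14)"
```

```text
clock: 52.1
eef_pos: [473.7, 199.0, 107.0]
eef_rot: [3.142, 0.001, 0.244]
wrist_force: [-0.2, 0.3, -0.8]
finger_gap: 29.5
finger_force: 15.0
clock: 52.35
eef_pos: [473.9, 199.5, 107.9]
eef_rot: [-3.142, -0.001, 0.244]
wrist_force: [0.0, -0.1, -0.3]
finger_gap: 29.5
finger_force: 15.0
shift now [-0.017 -0.01   0.253] after turn [-0.017 -0.01   0.253] turn -0.0001 rows>=0.0 q6deg 99 t 52.4
 at [473.9 199.5 107.9] [-3.142e+00 -1.000e-03  2.440e-01] F [ 0.  -0.1 -0.3] gap 29.5 ff 15.0
```

```bash
python3 -m creep '-0.015 -0.01 0.08 0 0 0;0 0 0.06 0 0 0;0 0 0.05 0 0 0;0 0 0.03 0 0 0;0 0 0.02 0 0 0;0 0 0 0 0 0;0 0 0 0 0 0'; python3 -m creep '0 0 0.015 0 0 0;0 0 0 0 0 0;0 0 0 0 0 0'
```

```text
clock: 53.22
eef_pos: [473.1, 199.7, 98.1]
eef_rot: [-3.142, -0.0, 0.244]
wrist_force: [-0.3, 0.2, -1.8]
finger_gap: 29.7
finger_force: 15.0
clock: 53.6
eef_pos: [473.1, 199.8, 97.5]
eef_rot: [-3.142, -0.0, 0.244]
wrist_force: [-0.0, 1.3, 0.4]
finger_gap: 29.8
finger_force: 15.0
```

```bash
python3 -m creep '0 0 0.01 0 0 0;0 0 0 0 0 0'; python3 -m creep '0 0 0 0 0 0;0 0 0 0 0 0;0 0 0 0 0 0;0 0 0 0 0 0;0 0 0 0 0 0' 0 25; python3 -m creep '0 0 -0.1 0 0 0;0 0 -0.3 0 0 0;0 0 -0.5 0 0 0;0 0 -0.5 0 0 0;0 0 -0.5 0 0 0;0 0 -0.2 0 0 0;0 0 0 0 0 0;0 0 0 0 0 0'
python3 - <<'E'
from h import *
from cell import manip
c=manip.camera("wrist"); W=cloud(c)
for a,b in((90,100),(112,120)):
    m=(c["range_z"]>0)&(np.hypot(W[...,0]-473,W[...,1]-199)<50)&(W[...,2]>a)&(W[...,2]<b)
    Q=W[m]; f=Q[:,:2].astype(np.float32); print(cv2.minEnclosingCircle(f),np.median(Q[:,2]))
cv2.imwrite("pics/end.png",manip.camera("side")["color"][:,:,::-1])
E
```

```text
clock: 53.85
eef_pos: [473.3, 199.8, 97.5]
eef_rot: [-3.141, -0.001, 0.244]
wrist_force: [-2.0, -0.3, 4.8]
finger_gap: 29.5
finger_force: 15.0
clock: 54.48
eef_pos: [473.1, 199.7, 97.0]
eef_rot: [3.142, 0.0, 0.244]
wrist_force: [-0.0, 0.1, -0.7]
finger_gap: 76.0
finger_force: 0.0
clock: 55.48
eef_pos: [472.8, 199.6, 180.4]
eef_rot: [3.142, 0.001, 0.244]
wrist_force: [0.0, -0.4, 1.0]
finger_gap: 94.1
finger_force: 0.0
((472.4617614746094, 199.38357543945312), 21.915075302124023) 93.99793760061581
((472.55657958984375, 199.10279846191406), 15.025871276855469) 116.12600464900169
```

View pics/end.png

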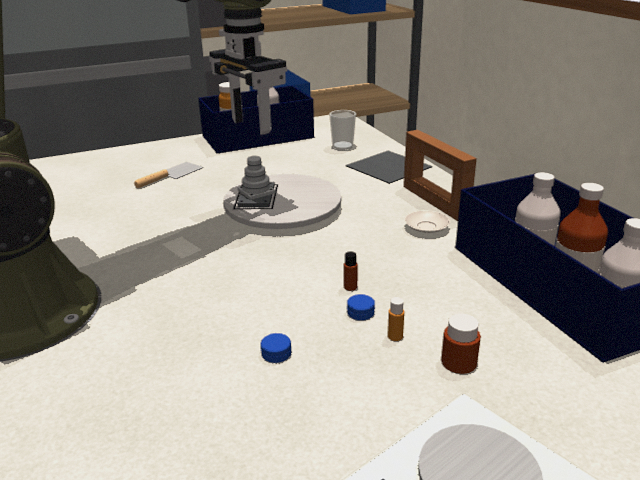

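The full stack stands in the outline at (256,183). The vials (350,272), (397,320) and jar (461,345) are unmoved, and the gripper is clear.

```bash
python3 -c "
from cell import manip
print(manip.sign_off())"
```

```text
the job is handed in; nothing more can be done
None
```

The film press stack is standing in the outline on the turntable with each piece measured within about 2 mm of the centre of the one beneath, the jar and vials look undisturbed, and I handed the job in at about 55.5 s; no verdict came back.

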